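Transfer filled caps to the curing rack in reverse order

TASK

Move the four resin-filled caps from the supply rack into the pockets of the curing rack in reverse order: the cap that stands next to the supply rack's green block goes into the pocket farthest from the curing rack's green block, the next one beside it, and so on, until the last ends up next to the green block. Each cap must sit flat in its own pocket; keep the caps upright all the way and do not disturb the jar, the cup or the spatula.

Things in the scene. Friction and masses are not known exactly. Their poses are not given: they have to be found in the camera images.
- cap_black: loose round cap, 46 mm across, 26 mm tall, about 45 g: white plastic body with hard black resin filling its top. Origin: centre of its underside, z up. At the start it stands on the black carrier plate. Grip it across its sides, with the fingers in front of and behind the row (along the rack's x): along the row its neighbours stand only 26 mm away
- cap_red: loose round cap, 46 mm across, 26 mm tall, about 45 g: white plastic body with hard red resin filling its top. Origin: centre of its underside, z up. At the start it stands on the red carrier plate. Grip it across its sides, with the fingers in front of and behind the row (along the rack's x): along the row its neighbours stand only 26 mm away
- cap_yellow: loose round cap, 46 mm across, 26 mm tall, about 45 g: white plastic body with hard yellow resin filling its top. Origin: centre of its underside, z up. At the start it stands on the yellow carrier plate. Grip it across its sides, with the fingers in front of and behind the row (along the rack's x): along the row its neighbours stand only 26 mm away
- cap_blue: loose round cap, 46 mm across, 26 mm tall, about 45 g: white plastic body with hard blue resin filling its top. Origin: centre of its underside, z up. At the start it stands on the blue carrier plate. Grip it across its sides, with the fingers in front of and behind the row (along the rack's x): along the row its neighbours stand only 26 mm away
- carrier_black: fixed plain black square plate, 66 x 66 x 6 mm, on the supply rack under the black cap, whose first place it marks throughout. Origin at the centre of its underside, axes parallel to the supply rack's
- carrier_red: fixed plain red square plate, 66 x 66 x 6 mm, on the supply rack under the red cap, whose first place it marks throughout. Origin at the centre of its underside, axes parallel to the supply rack's
- carrier_yellow: fixed plain yellow square plate, 66 x 66 x 6 mm, on the supply rack under the yellow cap, whose first place it marks throughout. Origin at the centre of its underside, axes parallel to the supply rack's
- carrier_blue: fixed plain blue square plate, 66 x 66 x 6 mm, on the supply rack under the blue cap, whose first place it marks throughout. Origin at the centre of its underside, axes parallel to the supply rack's
- supply_rack: fixed flat grey bar, 74 (x) x 294 (y) x 8 mm; four carrier plates in a row on it at y = +108, +36, -36, -108 mm, in varying colour order; cap undersides 14 mm above its origin. Green end block, 60 x 24 x 30 mm tall, centred at y = +159 mm. Origin: centre of its underside, z up. It is the nearer or the farther of the two racks
- curing_rack: fixed metal rack, 74 (x) x 294 (y) mm; four pockets in a row, empty at the start, centred at x = 0, y = +108, +36, -36, -108 mm, each 64 (x) x 66 (y) mm inside; floor 8 mm, dark rims 13 mm above its origin. Green end block, 60 x 24 x 30 mm tall, centred at y = +159 mm. Origin: centre of its underside, z up
- resin_jar: loose bystander: closed white-labelled jar with a black lid, 52 mm across, 75 mm tall, origin at the centre of its underside; leave it where it stands, at one side of the racks
- waste_cup: loose bystander: open black cup, 72 mm across, 70 mm tall, origin at the centre of its underside; leave it where it stands, at one side of the racks
- spatula: loose bystander: spatula lying flat at one side of the racks, wooden handle and flat metal blade, 180 mm long along its x axis, under 30 mm high, origin at mid-length; leave it where it lies
Mind the look-alikes: they are no part of the job. What is shaped like the cap_red but pink or turquoise is not meant.

How it is judged:
At the end, for the whole second after the job is handed in: Each cap rests still and upright (0.1 rad) on the floor of the curing pocket that reverses its carrier's place: nth from green on the supply rack, nth from the other end on the curing rack; within 12 mm (x), 13 mm (y) of the pocket centre, underside 4 to 11.5 mm above the rack origin (((y of carrier_black in the frame of supply_rack between 0.088 and 0.128 m and y of cap_black in the frame of curing_rack between -0.121 and -0.095 m) or (y of carrier_black in the frame of supply_rack between 0.016 and 0.056 m and y of cap_black in the frame of curing_rack between -0.049 and -0.023 m) or (y of carrier_black in the frame of supply_rack between -0.056 and -0.016 m and y of cap_black in the frame of curing_rack between 0.023 and 0.049 m) or (y of carrier_black in the frame of supply_rack between -0.128 and -0.088 m and y of cap_black in the frame of curing_rack between 0.095 and 0.121 m)) and x of cap_black in the frame of curing_rack between -0.012 and 0.012 m and z of cap_black in the frame of curing_rack between 0.004 and 0.0115 m and angle between each of cap_black, cap_red, cap_yellow, cap_blue's own z axis and vertical below 0.1 rad and linear speed of each of cap_black, cap_red, cap_yellow, cap_blue below 0.02 m/s and ((y of carrier_red in the frame of supply_rack between 0.088 and 0.128 m and y of cap_red in the frame of curing_rack between -0.121 and -0.095 m) or (y of carrier_red in the frame of supply_rack between 0.016 and 0.056 m and y of cap_red in the frame of curing_rack between -0.049 and -0.023 m) or (y of carrier_red in the frame of supply_rack between -0.056 and -0.016 m and y of cap_red in the frame of curing_rack between 0.023 and 0.049 m) or (y of carrier_red in the frame of supply_rack between -0.128 and -0.088 m and y of cap_red in the frame of curing_rack between 0.095 and 0.121 m)) and x of cap_red in the frame of curing_rack between -0.012 and 0.012 m and z of cap_red in the frame of curing_rack between 0.004 and 0.0115 m and ((y of carrier_yellow in the frame of supply_rack between 0.088 and 0.128 m and y of cap_yellow in the frame of curing_rack between -0.121 and -0.095 m) or (y of carrier_yellow in the frame of supply_rack between 0.016 and 0.056 m and y of cap_yellow in the frame of curing_rack between -0.049 and -0.023 m) or (y of carrier_yellow in the frame of supply_rack between -0.056 and -0.016 m and y of cap_yellow in the frame of curing_rack between 0.023 and 0.049 m) or (y of carrier_yellow in the frame of supply_rack between -0.128 and -0.088 m and y of cap_yellow in the frame of curing_rack between 0.095 and 0.121 m)) and x of cap_yellow in the frame of curing_rack between -0.012 and 0.012 m and z of cap_yellow in the frame of curing_rack between 0.004 and 0.0115 m and ((y of carrier_blue in the frame of supply_rack between 0.088 and 0.128 m and y of cap_blue in the frame of curing_rack between -0.121 and -0.095 m) or (y of carrier_blue in the frame of supply_rack between 0.016 and 0.056 m and y of cap_blue in the frame of curing_rack between -0.049 and -0.023 m) or (y of carrier_blue in the frame of supply_rack between -0.056 and -0.016 m and y of cap_blue in the frame of curing_rack between 0.023 and 0.049 m) or (y of carrier_blue in the frame of supply_rack between -0.128 and -0.088 m and y of cap_blue in the frame of curing_rack between 0.095 and 0.121 m)) and x of cap_blue in the frame of curing_rack between -0.012 and 0.012 m and z of cap_blue in the frame of curing_rack between 0.004 and 0.0115 m); the robot touches nothing.
It fails at once if a cap is tipped by more than 0.7 rad (angle between any of cap_black, cap_red, cap_yellow, cap_blue's own z axis and vertical above 0.7 rad).
It fails at once if the resin jar is shoved more than 30 mm (distance of resin_jar from where it was at the start of the episode above 0.03 m).
It fails at once if the waste cup is shoved more than 30 mm (distance of waste_cup from where it was at the start of the episode above 0.03 m).
It fails at once if the spatula is shoved more than 30 mm (distance of spatula from where it was at the start of the episode above 0.03 m).
It also fails if it takes over 88 s, if anything falls off the work surface, if the arm or the gripper's body presses on something with over 40 N, if the wrist force passes 120 N, or if a joint passes its speed limit or range.

ROBOT

A 6-joint arm with a two-finger parallel gripper is mounted at the origin on the work surface. World frame = base frame: x ahead of the robot, y to its left, z up, the work surface at z = 0. Lengths are in m, angles in rad, forces in N, time in s.
With the tool pointing down it reaches from about 0.425 to 0.95 m from the base axis. Payload 3.5 kg.
Tool frame: the origin (TCP) lies at the very end of the fingers, on their centre line; the grasp point (between the pads) lies ctrl.pinch_z behind it (ctrl.pinch_z is the distance from the TCP to the grasp point, in m); z points along the fingers, y is the line along which they close (so a half turn about z gives the same grasp; the last joint's range is limited). The gripper opens to 85 mm and grips with 20 to 120 N. Pads are 22 mm wide; open, the fingers measure 114 mm over their backs; the gripper's body (76 mm by 85 mm) begins 54 mm behind the grasp point. The pads swing forward as they close: fully open they stand 13 mm farther back than shut.
Start: joints at [-1.356, 0.286, 1.577, -0, 1.279, -0.15], TCP at [0.241, -0.631, 0.231] pointing down, gripper open.
Joint ranges: [-2.77, 2.77], [-0.9, 2.22], [0.21, 2.48], [-1.53, 4.67], [0.24, 2.81], [-2.84, 2.84]. Speed limits (rad/s): [2.79, 2.79, 3.14, 3.14, 3.14, 3.14].

INTERFACE

Orientations are given as a unit quaternion [x, y, z, w].
In Python, from plant import ctrl gives the robot as it stands.
- The arm moves only by the tool step_hand, called as name(argument=value, ...), one argument or row to a line, values as JSON. Schema: {"type":"object","properties":{"offsets":{"type":"array","items":{"type":"object","properties":{"x":{"type":"number"},"y":{"type":"number"},"z":{"type":"number"},"drx":{"type":"number"},"dry":{"type":"number"},"drz":{"type":"number"},"finger_gap":{"type":"number"}},"additionalProperties":false,"required":["finger_gap"]},"minItems":1,"maxItems":10},"grip_n":{"type":"number"},"only":{"type":"string"},"quiet":{"type":"boolean"},"lines":{"type":"string"}},"required":["offsets"],"additionalProperties":false}. offsets is a list of rows, 1 to 10 of them, each an object with the fields x, y, z (the shift in a scale on which 1.0 is 0.75 m), drx, dry, drz (a rotation vector in a scale on which 1.0 is pi rad), finger_gap (the opening from 0.0 (shut) to 1.0 (fully open)); a field left out counts as zero (the opening has to be given); each row is the pose to reach, as a shift and turn from the pose commanded when the call began, along the tool's axes at that moment; what a row does not reach only later rows make up. A row lasts 1/8 s, in which the tool goes at most 0.0625 m and 0.188 rad, less where a joint would pass 70% of its speed; a pose out of reach is approached as far as the arm can. The fingers move at their own pace and stop on an object; grip_n is the grip in N (left out, the last holds). Time passes only in rows, so rows that do not move let the fingers close. The tool returns the time, the measured TCP pose, the force, the opening and the grip force at its end. only (a regular expression) keeps the lines of the reply that match it, lines (a string "A,B") keeps lines A to B, and quiet returns only ok. Shift and turn numbers lie between -1 and 1, and a call with a number outside is refused. Input that does not fit is refused with a message, and nothing moves.
- ctrl.get_state(): the state, without advancing time (a new reading comes with each control period).
- ctrl.read_camera(name): name is "scene" or "top" or "wrist"; returns a dict with "pixels" (480x640x3 uint8, red, green, blue), "camera_matrix" (3x3 intrinsics, pixels), "xyz" and "orientation" of the camera in the world. Camera axes: x right, y down, z forward; pixel columns grow to the right and rows downward; lengths in m; the calibration is good to about 2 mm. A picture is of the moment at which its call begins. There is no depth.
- ctrl.sign_off(): hands the job in; it is judged then, once.
Trained networks look in the newest picture that a camera, given by its name, has taken for a name from the list of things; names that differ only in an ending like _2 or _b are one class to them, and where a whole thing is asked for, a point or a joint stands for the part that bears it (a point fixed in the world has none). Each returns a list of dicts, best first, with "conf" (0 to 1); they miss things now and then, are a little off and sometimes report something else, mostly with a low value. They report only what shows in the picture. A call takes as long as a camera call. They do not tell look-alikes from the thing itself.
- ctrl.recognise(camera, thing): "position" ([x, y, z] in m, in world coordinates, good to about 4 mm: the middle of the surface that is visible of it).
- ctrl.masks_of(camera, thing): "region" (480x640 bool, what is visible of it).
- ctrl.mark_of(camera, thing): "position" ([x, y, z] in m, in world coordinates, good to about 4 mm: a listed point, or the origin of a listed thing).
The state is a dict: "time": time; "qpos": joint angles; "dq": joint speeds; "joint_efforts": joint torques, N m; "eef_pos": TCP position; "tcp_rot": TCP orientation; "contact_force": force on the tool from outside, world axes, zero at the start; "wrist_torque": the same for the moment, N m; "opening": opening from 0.0 (shut) to 1.0 (fully open); "finger_force": force on a finger pad.
Only numpy, scipy, OpenCV 4.12 (cv2) and the standard library are available. Lean on these libraries where they do the work, as an engineer would, in place of code of your own. Each camera call takes 0.05 s, during which the arm holds its last target. There are 200 camera calls.

## Working session

There is one attempt and no reset: what is moved stays moved. The work goes in short steps, Python scripts to look and compute and a tool call to move; the robot and the scene stay as the last step left them, time stands still between calls to the robot, and variables do not carry over. Pictures are saved under pics/ and viewed, at most 14 in all, crops included, and the job is handed in when it is done.

```bash
ls; mkdir -p pics; python3 - <<'E'
from plant import ctrl
import cv2
s=ctrl.get_state(); print(s['time'],s['eef_pos'],s['tcp_rot'],s['opening'],ctrl.pinch_z)
for c in ['top','scene']:
    r=ctrl.read_camera(c); cv2.imwrite(f'pics/{c}0.png',r['pixels'][:,:,::-1]); print(c,r['camera_matrix'],r['xyz'],r['orientation'])
    for t in ['cap_black','cap_red','cap_yellow','cap_blue','carrier_black','carrier_red','carrier_yellow','carrier_blue','supply_rack','curing_rack','resin_jar','waste_cup','spatula']:
        print(t,[(round(d['conf'],2),[round(float(v),3) for v in d['position']]) for d in ctrl.mark_of(c,t)])
E
```

```text
pics
0.0 [ 0.24072335 -0.62992648  0.22995499] [ 9.83410336e-01  1.81391169e-01 -2.26297969e-05 -1.16372888e-03] 1.0022732930435874 0.0187
top [[499.40812309   0.         321.75055967]
 [  0.         499.40812309 239.81478838]
 [  0.           0.           1.        ]] [0.37128629 0.02375217 1.01398506] [-0.7014202   0.71028255 -0.05185399  0.02862829]
cap_black [(0.87, [0.444, -0.077, 0.017])]
cap_red [(0.98, [0.579, 0.251, 0.001]), (0.85, [0.577, 0.171, -0.001]), (0.82, [0.419, 0.305, -0.002]), (0.62, [0.476, 0.139, 0.013])]
cap_yellow [(0.76, [0.464, 0.071, 0.012])]
cap_blue [(0.94, [0.457, -0.005, 0.012]), (0.72, [0.342, -0.387, 0.001]), (0.24, [0.458, 0.029, -0.001])]
carrier_black [(0.78, [0.445, -0.074, 0.008])]
carrier_red [(0.83, [0.477, 0.141, 0.005])]
carrier_yellow [(0.72, [0.468, 0.069, 0.006])]
carrier_blue [(0.72, [0.453, -0.008, 0.006]), (0.36, [0.475, 0.138, 0.013])]
supply_rack [(0.79, [0.456, 0.029, 0.001])]
curing_rack [(0.71, [0.342, -0.391, -0.001]), (0.66, [0.638, -0.074, 0.002])]
resin_jar [(0.9, [0.604, -0.393, 0.001])]
waste_cup [(0.93, [0.578, 0.398, 0.0])]
[... 214 characters left out ...]
27220869  0.8667909  -0.4017221  -0.11487092]
cap_black [(0.58, [0.444, -0.073, 0.013])]
cap_red [(0.74, [0.473, 0.142, 0.02]), (0.72, [0.577, 0.249, 0.001]), (0.72, [0.419, 0.305, -0.001])]
cap_yellow [(0.87, [0.46, 0.066, 0.012])]
cap_blue [(0.55, [0.455, -0.0, 0.015])]
carrier_black [(0.77, [0.441, -0.073, 0.01])]
carrier_red [(0.72, [0.472, 0.14, 0.007])]
carrier_yellow []
carrier_blue [(0.76, [0.451, 0.0, 0.01])]
supply_rack [(0.88, [0.46, 0.032, 0.001])]
curing_rack [(0.67, [0.639, -0.072, -0.004])]
resin_jar [(0.72, [0.604, -0.389, -0.003]), (0.7, [0.64, -0.072, -0.001])]
waste_cup [(0.81, [0.57, 0.398, -0.001]), (0.69, [0.337, -0.388, 0.002])]
spatula [(0.61, [0.338, -0.388, 0.004])]
```

View pics/top0.png

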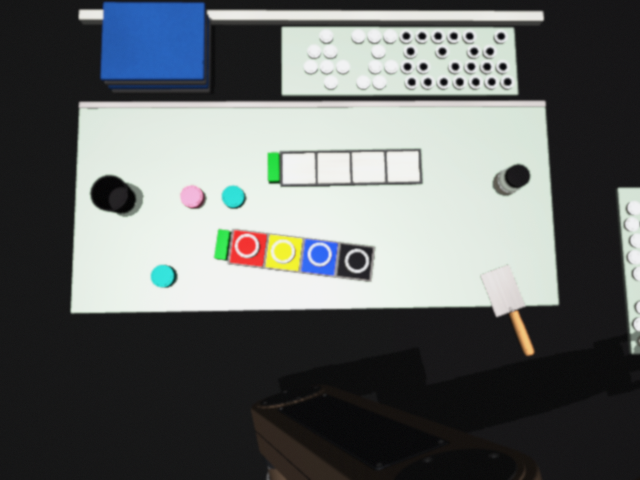

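View pics/scene0.png

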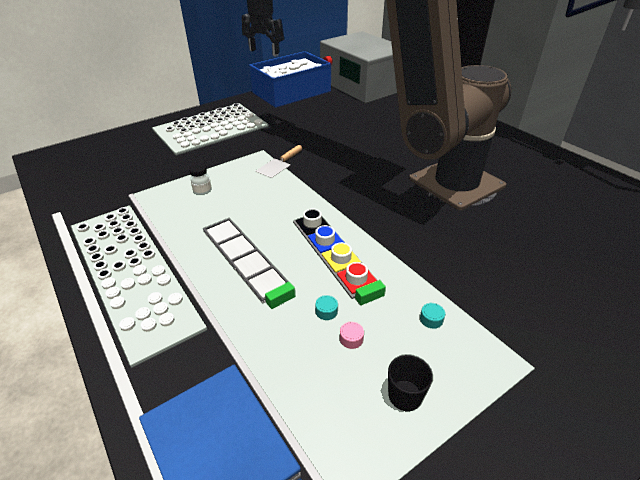

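The top view shows the supply rack with its green block at (222,244), then red (247,246), yellow (283,251), blue (319,254) and black (357,261). The curing rack has its green block at (274,167) and pockets at (298,168), (334,168), (369,167) and (404,166). So red goes to the pocket at 404, yellow to 369, blue to 334 and black to 298. The jar (515,178), spatula (505,300) and cup (115,195) are well clear of both racks. The scene view confirms this order, with the pink and turquoise look-alikes off the racks.

```bash
cat > h.py <<'E'
from plant import ctrl
import cv2, numpy as np
from scipy.spatial.transform import Rotation as Ro
def ray(r,uv,z):
    d=Ro.from_quat(r['orientation']).as_matrix()@np.linalg.inv(r['camera_matrix'])@np.array([*uv,1.])
    o=np.array(r['xyz']); return o+d*(z-o[2])/d[2]
def pix(r,p):
    c=Ro.from_quat(r['orientation']).as_matrix().T@(np.array(p)-r['xyz']); q=r['camera_matrix']@c; return q[:2]/q[2]
def holes(r,name,p0,z):
    # resin disc: blob of its colour nearest to the expected place, at height z
    im=r['pixels']; hsv=cv2.cvtColor(im,cv2.COLOR_RGB2HSV)
    white=((hsv[...,1]<90)&(hsv[...,2]>110)).astype(np.uint8)
    cs,h=cv2.findContours(white,cv2.RETR_CCOMP,cv2.CHAIN_APPROX_NONE)
    e=pix(r,[*p0,z]); best=None
    for c,hh in zip(cs,h[0]):
        if hh[3]<0 or not 40<cv2.contourArea(c)<1500: continue
        (u,v),rad=cv2.minEnclosingCircle(c); m=cv2.moments(c); u,v=m['m10']/m['m00'],m['m01']/m['m00']
        d=np.hypot(u-e[0],v-e[1])
        if best is None or d<best[0]: best=(d,u,v,rad)
    return best and (best, ray(r,best[1:3],z))
def go(p,yaw):
    "delta in tool axes to TCP p with tool pointing down and tool y along world angle yaw (mod pi)"
    s=ctrl.get_state(); R=Ro.from_quat(s['tcp_rot']); 
    best=None
    for k in (0,np.pi):
        a=yaw+k; y=np.array([np.cos(a),np.sin(a),0]); z=np.array([0,0,-1.]); x=np.cross(y,z)
        rv=(R.inv()*Ro.from_matrix(np.c_[x,y,z])).as_rotvec()
        if best is None or np.linalg.norm(rv)<np.linalg.norm(best): best=rv
    return np.round(R.inv().apply(np.array(p)-s['eef_pos']),4), np.round(best,3)
E
python3 - <<'E'
from h import *
P=dict(red=(.476,.141),yellow=(.464,.07),blue=(.455,-.003),black=(.444,-.075))
for cam in ['top','scene']:
    r=ctrl.read_camera(cam)
    for n,p in P.items():
        x=holes(r,n,p,.04); print(cam,n,x and (np.round(x[0],1),np.round(x[1],4)))
    hsv=cv2.cvtColor(r['pixels'],cv2.COLOR_RGB2HSV)
    m=cv2.inRange(hsv,(50,120,100),(70,255,255)); cs,_=cv2.findContours(m,cv2.RETR_EXTERNAL,2)
    for c in cs:
        if cv2.contourArea(c)>80: q=cv2.minAreaRect(c); print('green',np.round(q[0]),np.round(ray(r,q[0],.025),4))
    # curing rack: white pocket quads near expected row
    g=r['pixels'].min(2); w=(g>(150)).astype(np.uint8); print('g at pockets',[int(g[int(v),int(u)]) for u,v in [pix(r,(.638,y,.008)) for y in (.036,-.036,-.108,-.18)]])
    n,lab,st,ce=cv2.connectedComponentsWithStats((g>120).astype(np.uint8),connectivity=4)
    for i in range(1,n):
        q=ray(r,ce[i],.008)
        if 100<st[i,4]<3000 and .55<q[0]<.72 and -.3<q[1]<.15: print('pocket',st[i],np.round(q,4))
E
```

```text
top red (array([  1.9, 246.4, 245.2,  10. ]), array([0.4736, 0.1382, 0.04  ]))
top yellow (array([  1.6, 282.5, 250.9,  10. ]), array([0.4615, 0.0679, 0.04  ]))
top blue (array([  0.5, 319.3, 253.7,   9.9]), array([ 0.4551, -0.0039,  0.04  ]))
top black (array([  1.7, 356.6, 260.4,   9.2]), array([ 0.4412, -0.0767,  0.04  ]))
green [222. 244.] [0.4777 0.1881 0.025 ]
green [274. 167.] [0.6335 0.0859 0.025 ]
g at pockets [241, 238, 241, 241]
scene red (array([  0.9, 356.8, 268.7,   9.3]), array([0.4738, 0.1393, 0.04  ]))
scene yellow (array([  0.8, 341.1, 248.6,   9.1]), array([0.4618, 0.069 , 0.04  ]))
scene blue (array([  2.8, 324.3, 228.1,  10.6]), array([ 0.4499, -0.012 ,  0.04  ]))
scene black (array([  0.8, 311.8, 213.5,   7.6]), array([ 0.4415, -0.076 ,  0.04  ]))
green [279. 291.] [0.6346 0.0854 0.025 ]
green [370. 288.] [0.4773 0.1888 0.025 ]
g at pockets [241, 240, 242, 243]
pocket [207 220  33  23 423] [ 0.638  -0.1799  0.008 ]
pocket [219 235  35  25 489] [ 0.6375 -0.108   0.008 ]
pocket [233 251  37  27 547] [ 0.6367 -0.0358  0.008 ]
pocket [248 269  37  29 570] [0.6365 0.0327 0.008 ]
```

```bash
python3 - <<'E'
from h import *
r=ctrl.read_camera('top'); g=r['pixels'].min(2)
for th in (150,180,200,220):
    n,lab,st,ce=cv2.connectedComponentsWithStats((g>th).astype(np.uint8),connectivity=4)
    for i in range(1,n):
        q=ray(r,ce[i],.008)
        if 100<st[i,4]<3000 and .55<q[0]<.72 and -.3<q[1]<.15: print(th,st[i],np.round(q,4))
# dark rim outer rect at z=.013
n,lab,st,ce=cv2.connectedComponentsWithStats((g<150).astype(np.uint8)); l=lab[160:176,310:322].max(); 
if l:
    q=cv2.minAreaRect(np.argwhere(lab==l)[:,::-1].astype(np.float32)); print(q,st[l],ray(r,q[0],.013))
print(go((.4737,.1388,.10),-.1495), [(n,go((*p,.10),-.1495)[0]) for n,p in dict(via=(.5,-.35)).items()])
E
```

```text
150 [ 386  151   34   31 1001] [ 0.6384 -0.1803  0.008 ]
150 [ 352  152   33   31 1009] [ 0.6369 -0.108   0.008 ]
150 [ 282  153   34   31 1013] [0.6346 0.0358 0.008 ]
150 [ 317  153   34   31 1000] [ 0.6357 -0.0358  0.008 ]
180 [387 151  32  31 918] [ 0.6379 -0.1798  0.008 ]
180 [352 152  33  31 948] [ 0.6375 -0.1083  0.008 ]
180 [283 153  32  31 960] [0.635  0.0356 0.008 ]
180 [318 153  32  30 945] [ 0.6359 -0.0362  0.008 ]
200 [353 152  31  30 913] [ 0.6374 -0.1082  0.008 ]
200 [387 152  32  29 889] [ 0.6385 -0.1801  0.008 ]
200 [283 153  32  31 929] [0.6355 0.0358 0.008 ]
200 [318 153  32  30 892] [ 0.6356 -0.0355  0.008 ]
220 [388 152  31  29 843] [ 0.6383 -0.1806  0.008 ]
220 [353 153  31  29 847] [ 0.6375 -0.1082  0.008 ]
220 [283 154  32  29 851] [0.6349 0.0356 0.008 ]
220 [319 154  30  28 839] [ 0.6361 -0.0366  0.008 ]
((344.73834228515625, 167.67880249023438), (35.95169448852539, 153.98834228515625), 88.83085632324219) [ 268  149  155   38 1411] [ 0.63434309 -0.05944181  0.013     ]
(array([ 0.492 , -0.6357,  0.1313]), array([-0.   , -0.   , -1.056])) [('via', array([ 0.3422, -0.1696,  0.1313]))]
```

Units first: shifts go in shares of 0.75 m and turns go in shares of pi rad. So -0.636 m / 0.75 = -0.848, 0.492 m / 0.75 = 0.656, -1.056 rad / 3.1416 = -0.3361.

step_hand(
  offsets=[
    {"x":0.4533, "y":-0.2267, "drz":-0.1592, "finger_gap":1},
    {"x":0.4533, "y":-0.2267, "drz":-0.1592, "finger_gap":1},
    {"x":0.4533, "y":-0.2267, "drz":-0.1592, "finger_gap":1},
    {"x":0.4533, "y":-0.2267, "drz":-0.1592, "finger_gap":1},
    {"x":0.4533, "y":-0.2267, "drz":-0.1592, "finger_gap":1},
    {"x":0.4533, "y":-0.2267, "drz":-0.1592, "finger_gap":1},
    {"x":0.656, "y":-0.848, "z":0.1333, "drz":-0.3361, "finger_gap":1},
    {"x":0.656, "y":-0.848, "z":0.1333, "drz":-0.3361, "finger_gap":1},
    {"x":0.656, "y":-0.848, "z":0.1333, "drz":-0.3361, "finger_gap":1},
    {"x":0.656, "y":-0.848, "z":0.1333, "drz":-0.3361, "finger_gap":1},
  ],
  grip_n=40,
)

```text
time: 2.8
eef_pos: [0.4838, -0.1076, 0.1816]
tcp_rot: [0.758, 0.652, 0.0, 0.0]
contact_force: [0.6, 0.0, 0.6]
opening: 0.998
finger_force: 0.0
```

step_hand(
  offsets=[
    {"finger_gap":1},
  ],
)

```text
time: 2.92
eef_pos: [0.4828, -0.1054, 0.1804]
tcp_rot: [0.756, 0.654, -0.0, -0.001]
contact_force: [1.0, -1.1, 0.4]
opening: 1.003
finger_force: 0.0
```

```bash
python3 -c "
from h import *
print(go((.4737,.1388,.08),-.1495))"
```

```text
(array([ 0.2402, -0.0439,  0.1008]), array([-0.003, -0.001,  0.005]))
```

Scaled: 0.24 m / 0.75 = 0.32, 0.1 m / 0.75 = 0.1333, 0.005 rad / 3.1416 = 0.0016.

step_hand(
  offsets=[
    {"x":0.32, "y":-0.0587, "z":0.1333, "drz":0.0016, "finger_gap":1},
    {"x":0.32, "y":-0.0587, "z":0.1333, "drz":0.0016, "finger_gap":1},
    {"x":0.32, "y":-0.0587, "z":0.1333, "drz":0.0016, "finger_gap":1},
    {"x":0.32, "y":-0.0587, "z":0.1333, "drz":0.0016, "finger_gap":1},
    {"x":0.32, "y":-0.0587, "z":0.1333, "drz":0.0016, "finger_gap":1},
    {"x":0.32, "y":-0.0587, "z":0.1333, "drz":0.0016, "finger_gap":1},
  ],
)

```text
time: 3.68
eef_pos: [0.4769, 0.1343, 0.0818]
tcp_rot: [0.759, 0.651, -0.0, 0.0]
contact_force: [-0.1, 0.0, 0.6]
opening: 1.001
finger_force: 0.0
```

```bash
python3 - <<'E'
from h import *
print(go((.4737,.1388,.018),-.1495))
r=ctrl.read_camera('wrist'); cv2.imwrite('pics/w1.png',r['pixels'][:,:,::-1])
print([np.round(pix(r,p)) for p in [(.4737,.1388,.04),(.4616,.0685,.04)]])
E
```

```text
(array([ 0.004 , -0.0039,  0.0638]), array([ 0.   ,  0.001, -0.004]))
[array([308., 268.]), array([307., 380.])]
```

View pics/w1.png

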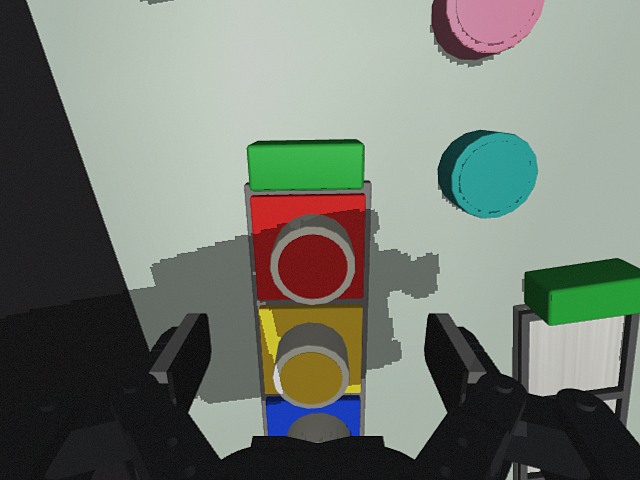

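The wrist view shows the red cap at (313,266), centred between the open fingers at (195,345) and (440,345), with the yellow cap at (310,375). I'm descending to grip red.

Scaled: 0.063 m / 0.75 = 0.084, 0.03 m / 0.75 = 0.04.

step_hand(
  offsets=[
    {"x":0.0053, "y":-0.004, "z":0.04, "finger_gap":1},
    {"x":0.0053, "y":-0.004, "z":0.084, "finger_gap":1},
    {"x":0.0053, "y":-0.004, "z":0.084, "finger_gap":1},
    {"x":0.0053, "y":-0.004, "z":0.084, "finger_gap":1},
  ],
)

```text
time: 4.22
eef_pos: [0.4757, 0.1379, 0.0203]
tcp_rot: [0.76, 0.65, 0.001, 0.001]
contact_force: [-0.2, 0.4, 0.1]
opening: 1.002
finger_force: 0.0
```

```bash
python3 -c "
from h import *
print(go((.4737,.1388,.018),-.1495))"
```

```text
(array([ 0.0006, -0.0022,  0.0023]), array([ 0.003, -0.   , -0.007]))
```

Scaled: 0.002 m / 0.75 = 0.0027.

step_hand(
  offsets=[
    {"z":0.0027, "finger_gap":0.3},
    {"z":0.0027, "finger_gap":0.3},
    {"z":0.0027, "finger_gap":0.3},
    {"z":0.0027, "finger_gap":0.3},
    {"z":0.0027, "finger_gap":0.3},
    {"z":0.0027, "finger_gap":0.3},
  ],
  grip_n=40,
)

```text
time: 4.97
eef_pos: [0.475, 0.1389, 0.0179]
tcp_rot: [0.76, 0.65, 0.001, 0.001]
contact_force: [-1.3, -1.0, 6.3]
opening: 0.522
finger_force: 41.2
```

Scaled: -0.08 m / 0.75 = -0.1067, -0.03 m / 0.75 = -0.04.

step_hand(
  offsets=[
    {"z":-0.04, "finger_gap":0.3},
    {"z":-0.1067, "finger_gap":0.3},
    {"z":-0.1067, "finger_gap":0.3},
  ],
)

```text
time: 5.35
eef_pos: [0.4771, 0.1393, 0.1008]
tcp_rot: [0.76, 0.65, 0.004, 0.003]
contact_force: [0.2, 0.2, 0.1]
opening: 0.522
finger_force: 41.0
```

```bash
python3 -c "
from h import *
print(go((.6383,-.18,.06),.0148))"
```

```text
(array([-0.2908,  0.2081,  0.042 ]), array([ 0.009, -0.001, -0.169]))
```

Scaled: -0.29 m / 0.75 = -0.3867, 0.208 m / 0.75 = 0.2773, -0.169 rad / 3.1416 = -0.0538.

step_hand(
  offsets=[
    {"x":-0.3867, "y":0.2773, "drz":-0.0538, "finger_gap":0.3},
    {"x":-0.3867, "y":0.2773, "drz":-0.0538, "finger_gap":0.3},
    {"x":-0.3867, "y":0.2773, "drz":-0.0538, "finger_gap":0.3},
    {"x":-0.3867, "y":0.2773, "drz":-0.0538, "finger_gap":0.3},
    {"x":-0.3867, "y":0.2773, "drz":-0.0538, "finger_gap":0.3},
    {"x":-0.3867, "y":0.2773, "drz":-0.0538, "finger_gap":0.3},
    {"x":-0.3867, "y":0.2773, "z":0.0533, "drz":-0.0538, "finger_gap":0.3},
    {"x":-0.3867, "y":0.2773, "z":0.0533, "drz":-0.0538, "finger_gap":0.3},
    {"x":-0.3867, "y":0.2773, "z":0.0533, "drz":-0.0538, "finger_gap":0.3},
  ],
)

```text
time: 6.48
eef_pos: [0.6342, -0.179, 0.0561]
tcp_rot: [0.702, 0.712, -0.0, -0.001]
contact_force: [-0.1, 0.1, 0.0]
opening: 0.523
finger_force: 41.0
```

```bash
python3 - <<'E'
from h import *
print(go((.6383,-.18,.014),.0148))
r=ctrl.read_camera('wrist'); cv2.imwrite('pics/w2.png',r['pixels'][:,:,::-1])
E
```

```text
(array([-0.0011,  0.0041,  0.0421]), array([-0.002, -0.001, -0.   ]))
```

View pics/w2.png

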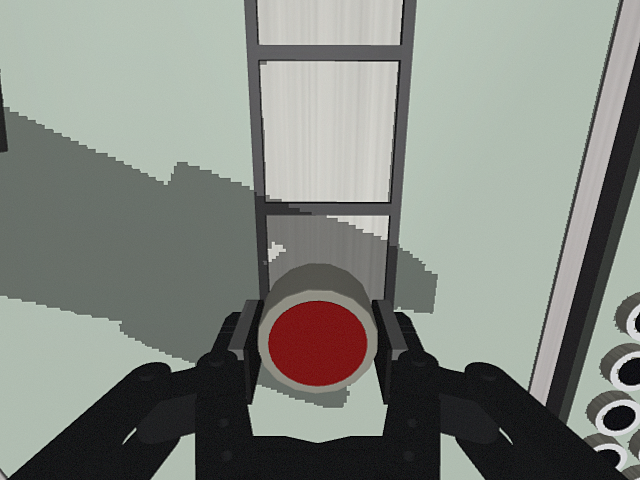

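The red cap is at (317,342), held level and centred in the fingers. The pocket's centre line is near column 328, so it needs about 4 mm more in +x, which matches the computed correction.

Scaled: 0.041 m / 0.75 = 0.0547, 0.004 m / 0.75 = 0.0053.

step_hand(
  offsets=[
    {"x":-0.0013, "y":0.0053, "z":0.0267, "finger_gap":0.3},
    {"x":-0.0013, "y":0.0053, "z":0.0507, "finger_gap":0.3},
    {"x":-0.0013, "y":0.0053, "z":0.0547, "finger_gap":0.3},
    {"x":-0.0013, "y":0.0053, "z":0.0547, "finger_gap":0.3},
  ],
)

```text
time: 7.02
eef_pos: [0.6384, -0.1805, 0.0149]
tcp_rot: [0.702, 0.712, -0.0, -0.001]
contact_force: [-0.3, -0.2, -0.8]
opening: 0.524
finger_force: 41.0
```

```bash
python3 -c "
from h import *
print(go((.6383,-.18,.012),.0148))"
```

```text
(array([ 0.0005, -0.0001,  0.0029]), array([-0.001, -0.001, -0.001]))
```

Scaled: 0.002 m / 0.75 = 0.0027.

step_hand(
  offsets=[
    {"z":0.0027, "finger_gap":0.3},
    {"z":0.0027, "finger_gap":0.3},
    {"z":0.0027, "finger_gap":0.3},
  ],
)

```text
time: 7.4
eef_pos: [0.639, -0.1808, 0.0141]
tcp_rot: [0.702, 0.712, 0.0, 0.0]
contact_force: [-1.0, 0.2, 0.1]
opening: 0.523
finger_force: 41.0
```

Scaled: 0.0015 m / 0.75 = 0.002.

step_hand(
  offsets=[
    {"z":0.002, "finger_gap":0.3},
    {"z":0.002, "finger_gap":0.3},
  ],
)

```text
time: 7.65
eef_pos: [0.6387, -0.1807, 0.0121]
tcp_rot: [0.702, 0.712, -0.0, -0.0]
contact_force: [-0.3, 0.8, 0.4]
opening: 0.524
finger_force: 41.0
```

Scaled: 0.001 m / 0.75 = 0.0013.

step_hand(
  offsets=[
    {"z":0.0013, "finger_gap":0.3},
    {"z":0.0013, "finger_gap":0.3},
  ],
)

```text
time: 7.9
eef_pos: [0.6388, -0.1807, 0.0119]
tcp_rot: [0.702, 0.712, -0.0, -0.0]
contact_force: [-3.4, 0.9, 4.5]
opening: 0.522
finger_force: 41.6
```

Scaled: -0.08 m / 0.75 = -0.1067, -0.03 m / 0.75 = -0.04.

step_hand(
  offsets=[
    {"finger_gap":0.85},
    {"finger_gap":0.85},
    {"finger_gap":0.85},
    {"z":-0.04, "finger_gap":1},
    {"z":-0.1067, "finger_gap":1},
    {"z":-0.1067, "finger_gap":1},
  ],
)

```text
time: 8.65
eef_pos: [0.6423, -0.1822, 0.097]
tcp_rot: [0.702, 0.712, 0.002, 0.005]
contact_force: [0.5, -1.0, -0.3]
opening: 0.995
finger_force: 0.0
```

```bash
python3 - <<'E'
from h import *
print(go((.4616,.0685,.09),-.1495))
r=ctrl.read_camera('wrist'); cv2.imwrite('pics/w3.png',r['pixels'][:,:,::-1])
E
```

```text
(array([ 0.2533, -0.1772,  0.0041]), array([0.01 , 0.004, 0.164]))
```

View pics/w3.png

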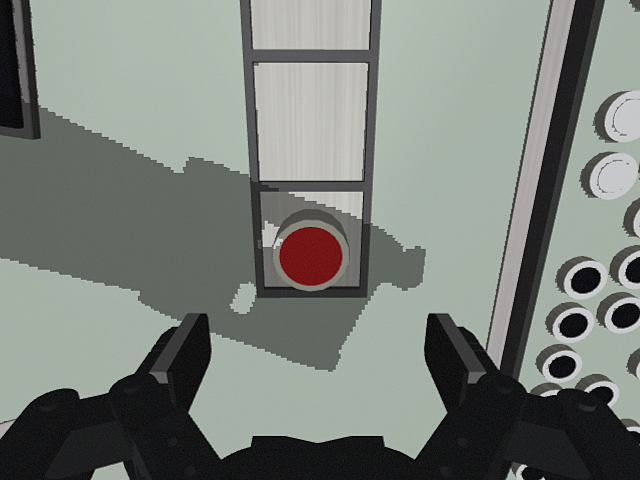

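The red cap sits flat at (311,256), in the middle of the last pocket, which spans about 258–366 × 188–292. Yellow is next.

Scaled: 0.253 m / 0.75 = 0.3373, -0.177 m / 0.75 = -0.236, 0.164 rad / 3.1416 = 0.0522.

step_hand(
  offsets=[
    {"x":0.3373, "y":-0.236, "z":0.0053, "drx":0.0032, "dry":0.0013, "drz":0.0522, "finger_gap":1},
    {"x":0.3373, "y":-0.236, "z":0.0053, "drx":0.0032, "dry":0.0013, "drz":0.0522, "finger_gap":1},
    {"x":0.3373, "y":-0.236, "z":0.0053, "drx":0.0032, "dry":0.0013, "drz":0.0522, "finger_gap":1},
    {"x":0.3373, "y":-0.236, "z":0.0053, "drx":0.0032, "dry":0.0013, "drz":0.0522, "finger_gap":1},
    {"x":0.3373, "y":-0.236, "z":0.0053, "drx":0.0032, "dry":0.0013, "drz":0.0522, "finger_gap":1},
    {"x":0.3373, "y":-0.236, "z":0.0053, "drx":0.0032, "dry":0.0013, "drz":0.0522, "finger_gap":1},
    {"x":0.3373, "y":-0.236, "z":0.0053, "drx":0.0032, "dry":0.0013, "drz":0.0522, "finger_gap":1},
    {"x":0.3373, "y":-0.236, "z":0.0053, "drx":0.0032, "dry":0.0013, "drz":0.0522, "finger_gap":1},
  ],
)

```text
time: 9.7
eef_pos: [0.459, 0.069, 0.0871]
tcp_rot: [0.759, 0.652, -0.002, -0.005]
contact_force: [-0.0, 0.3, 0.7]
opening: 1.001
finger_force: 0.0
```

```bash
python3 -c "
from h import *
print(go((.4616,.0685,.019),-.1495))"
```

```text
(array([-0.0003,  0.0033,  0.0681]), array([-0.01 , -0.003, -0.002]))
```

Scaled: 0.068 m / 0.75 = 0.0907, 0.065 m / 0.75 = 0.0867, -0.01 rad / 3.1416 = -0.0032.

step_hand(
  offsets=[
    {"y":0.0027, "z":0.0533, "drx":-0.0032, "dry":-0.001, "finger_gap":1},
    {"y":0.0027, "z":0.0867, "drx":-0.0032, "dry":-0.001, "finger_gap":1},
    {"y":0.0027, "z":0.0907, "drx":-0.0032, "dry":-0.001, "finger_gap":1},
    {"y":0.0027, "z":0.0907, "drx":-0.0032, "dry":-0.001, "finger_gap":1},
  ],
)

```text
time: 10.2
eef_pos: [0.4605, 0.0692, 0.0196]
tcp_rot: [0.758, 0.652, 0.0, 0.0]
contact_force: [-0.2, -0.7, -0.1]
opening: 0.998
finger_force: 0.0
```

```bash
python3 -c "
from h import *
print(go((.4616,.0685,.019),-.1495))"
```

```text
(array([-0.0005,  0.0012,  0.0006]), array([ 0.   , -0.   , -0.002]))
```

Scaled: -0.08 m / 0.75 = -0.1067, -0.03 m / 0.75 = -0.04.

step_hand(
  offsets=[
    {"y":0.0013, "finger_gap":0.3},
    {"y":0.0013, "finger_gap":0.3},
    {"y":0.0013, "finger_gap":0.3},
    {"y":0.0013, "finger_gap":0.3},
    {"y":0.0013, "finger_gap":0.3},
    {"y":0.0013, "z":-0.04, "finger_gap":0.3},
    {"y":0.0013, "z":-0.1067, "finger_gap":0.3},
    {"y":0.0013, "z":-0.1067, "finger_gap":0.3},
    {"y":0.0013, "z":-0.1067, "finger_gap":0.3},
  ],
)

```text
time: 11.32
eef_pos: [0.46, 0.0697, 0.0986]
tcp_rot: [0.758, 0.652, -0.0, -0.0]
contact_force: [-0.4, 0.2, -1.0]
opening: 0.52
finger_force: 41.0
```

```bash
python3 -c "
from h import *
print(go((.6373,-.108,.06),.0148))"
```

```text
(array([-0.1493,  0.2019,  0.0384]), array([-0.001, -0.   , -0.165]))
```

Scaled: 0.202 m / 0.75 = 0.2693, -0.149 m / 0.75 = -0.1987, -0.165 rad / 3.1416 = -0.0525.

step_hand(
  offsets=[
    {"x":-0.1987, "y":0.2693, "drz":-0.0525, "finger_gap":0.3},
    {"x":-0.1987, "y":0.2693, "drz":-0.0525, "finger_gap":0.3},
    {"x":-0.1987, "y":0.2693, "drz":-0.0525, "finger_gap":0.3},
    {"x":-0.1987, "y":0.2693, "drz":-0.0525, "finger_gap":0.3},
    {"x":-0.1987, "y":0.2693, "drz":-0.0525, "finger_gap":0.3},
    {"x":-0.1987, "y":0.2693, "z":0.0533, "drz":-0.0525, "finger_gap":0.3},
    {"x":-0.1987, "y":0.2693, "z":0.0533, "drz":-0.0525, "finger_gap":0.3},
    {"x":-0.1987, "y":0.2693, "z":0.0533, "drz":-0.0525, "finger_gap":0.3},
  ],
)

```text
time: 12.32
eef_pos: [0.6373, -0.107, 0.0588]
tcp_rot: [0.702, 0.713, -0.0, -0.001]
contact_force: [0.0, 0.2, 0.3]
opening: 0.526
finger_force: 41.1
```

```bash
python3 -c "
from h import *
print(go((.6373,-.108,.013),.0148))"
```

```text
(array([-0.0011,  0.0001,  0.0458]), array([-0.002, -0.001,  0.001]))
```

Scaled: 0.044 m / 0.75 = 0.0587, 0.043 m / 0.75 = 0.0573.

step_hand(
  offsets=[
    {"x":-0.0013, "z":0.04, "finger_gap":0.3},
    {"x":-0.0013, "z":0.0573, "finger_gap":0.3},
    {"x":-0.0013, "z":0.0587, "finger_gap":0.3},
    {"x":-0.0013, "z":0.0587, "finger_gap":0.3},
    {"x":-0.0013, "z":0.0587, "finger_gap":0.3},
  ],
)

```text
time: 12.95
eef_pos: [0.6387, -0.109, 0.0162]
tcp_rot: [0.702, 0.712, 0.0, 0.001]
contact_force: [-1.0, 0.2, -0.9]
opening: 0.527
finger_force: 41.0
```

step_hand(
  offsets=[
    {"z":0.0013, "finger_gap":0.3},
    {"z":0.0013, "finger_gap":0.3},
  ],
)

```text
time: 13.2
eef_pos: [0.6384, -0.109, 0.0146]
tcp_rot: [0.702, 0.712, 0.0, 0.0]
contact_force: [-0.6, -0.1, 0.6]
opening: 0.523
finger_force: 41.2
```

Scaled: 0.001 m / 0.75 = 0.0013.

step_hand(
  offsets=[
    {"z":0.0013, "finger_gap":0.3},
    {"z":0.0013, "finger_gap":0.3},
  ],
)

```text
time: 13.45
eef_pos: [0.6384, -0.109, 0.0146]
tcp_rot: [0.702, 0.712, -0.0, -0.0]
contact_force: [-3.5, -0.4, 6.3]
opening: 0.522
finger_force: 41.8
```

step_hand(
  offsets=[
    {"z":0.0013, "finger_gap":0.3},
    {"z":0.0013, "finger_gap":0.3},
  ],
)

```text
time: 13.7
eef_pos: [0.6384, -0.109, 0.0145]
tcp_rot: [0.702, 0.712, -0.0, -0.0]
contact_force: [-5.7, 1.3, 10.1]
opening: 0.521
finger_force: 42.3
```

Scaled: -0.08 m / 0.75 = -0.1067, -0.03 m / 0.75 = -0.04.

step_hand(
  offsets=[
    {"z":-0.0013, "finger_gap":0.85},
    {"z":-0.0013, "finger_gap":0.85},
    {"z":-0.0013, "finger_gap":0.85},
    {"z":-0.04, "finger_gap":1},
    {"z":-0.1067, "finger_gap":1},
    {"z":-0.1067, "finger_gap":1},
    {"z":-0.1067, "finger_gap":1},
  ],
)

```text
time: 14.58
eef_pos: [0.6378, -0.1088, 0.0917]
tcp_rot: [0.702, 0.712, -0.0, -0.0]
contact_force: [-0.0, 1.1, -0.9]
opening: 1.002
finger_force: 0.0
```

```bash
python3 -c "
from h import *
print(go((.4545,-.0045,.09),-.1495))"
```

```text
(array([ 0.107 , -0.1817,  0.0019]), array([-0.001, -0.   ,  0.164]))
```

Scaled: -0.182 m / 0.75 = -0.2427, 0.107 m / 0.75 = 0.1427, 0.164 rad / 3.1416 = 0.0522.

step_hand(
  offsets=[
    {"x":0.1427, "y":-0.2427, "z":0.0027, "drz":0.0522, "finger_gap":1},
    {"x":0.1427, "y":-0.2427, "z":0.0027, "drz":0.0522, "finger_gap":1},
    {"x":0.1427, "y":-0.2427, "z":0.0027, "drz":0.0522, "finger_gap":1},
    {"x":0.1427, "y":-0.2427, "z":0.0027, "drz":0.0522, "finger_gap":1},
    {"x":0.1427, "y":-0.2427, "z":0.0027, "drz":0.0522, "finger_gap":1},
    {"x":0.1427, "y":-0.2427, "z":0.0027, "drz":0.0522, "finger_gap":1},
  ],
)

```text
time: 15.32
eef_pos: [0.4551, -0.005, 0.0899]
tcp_rot: [0.758, 0.652, -0.0, -0.0]
contact_force: [-0.0, 0.5, 0.7]
opening: 1.001
finger_force: 0.0
```

```bash
python3 - <<'E'
from h import *
r=ctrl.read_camera('wrist'); cv2.imwrite('pics/w4.png',r['pixels'][:,:,::-1])
print(go((.4545,-.0045,.019),-.1495))
E
```

```text
(array([ 0.0005, -0.001 ,  0.0711]), array([ 0., -0.,  0.]))
```

View pics/w4.png

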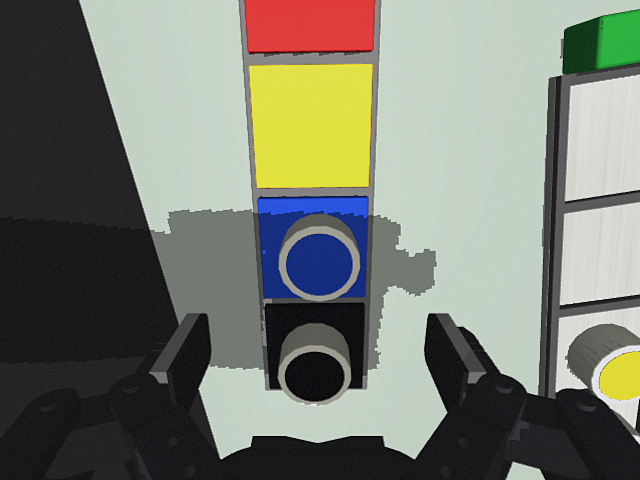

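The blue cap at (319,263) is centred between the fingers, black is at (314,373), and yellow sits in its curing pocket at the right edge (610,365). I'm gripping blue.

Scaled: 0.071 m / 0.75 = 0.0947, 0.068 m / 0.75 = 0.0907.

step_hand(
  offsets=[
    {"z":0.0533, "finger_gap":1},
    {"z":0.0907, "finger_gap":1},
    {"z":0.0947, "finger_gap":1},
    {"z":0.0947, "finger_gap":1},
  ],
)

```text
time: 15.88
eef_pos: [0.4555, -0.0051, 0.0196]
tcp_rot: [0.758, 0.652, 0.0, 0.0]
contact_force: [-0.1, 0.4, 0.3]
opening: 1.002
finger_force: 0.0
```

```bash
python3 -c "
from h import *
print(go((.4545,-.0045,.019),-.1495))"
```

```text
(array([ 0.0004, -0.0011,  0.0006]), array([ 0., -0.,  0.]))
```

Scaled: -0.08 m / 0.75 = -0.1067, -0.03 m / 0.75 = -0.04.

step_hand(
  offsets=[
    {"finger_gap":0.3},
    {"finger_gap":0.3},
    {"finger_gap":0.3},
    {"finger_gap":0.3},
    {"finger_gap":0.3},
    {"z":-0.04, "finger_gap":0.3},
    {"z":-0.1067, "finger_gap":0.3},
    {"z":-0.1067, "finger_gap":0.3},
    {"z":-0.1067, "finger_gap":0.3},
  ],
)

```text
time: 17.0
eef_pos: [0.454, -0.0045, 0.0988]
tcp_rot: [0.758, 0.653, -0.0, -0.0]
contact_force: [-0.5, -0.2, -0.3]
opening: 0.521
finger_force: 41.0
```

```bash
python3 -c "
from h import *
print(go((.6361,-.036,.06),.0148))"
```

```text
(array([-0.0042,  0.1848,  0.0386]), array([-0.001, -0.   , -0.164]))
```

Scaled: 0.185 m / 0.75 = 0.2467, 0.04 m / 0.75 = 0.0533, -0.164 rad / 3.1416 = -0.0522.

step_hand(
  offsets=[
    {"x":-0.0053, "y":0.2467, "drz":-0.0522, "finger_gap":0.3},
    {"x":-0.0053, "y":0.2467, "drz":-0.0522, "finger_gap":0.3},
    {"x":-0.0053, "y":0.2467, "drz":-0.0522, "finger_gap":0.3},
    {"x":-0.0053, "y":0.2467, "drz":-0.0522, "finger_gap":0.3},
    {"x":-0.0053, "y":0.2467, "z":0.0533, "drz":-0.0522, "finger_gap":0.3},
    {"x":-0.0053, "y":0.2467, "z":0.0533, "drz":-0.0522, "finger_gap":0.3},
    {"x":-0.0053, "y":0.2467, "z":0.0533, "drz":-0.0522, "finger_gap":0.3},
  ],
)

```text
time: 17.88
eef_pos: [0.636, -0.0357, 0.059]
tcp_rot: [0.702, 0.712, -0.0, -0.001]
contact_force: [-0.0, -0.4, -0.1]
opening: 0.523
finger_force: 41.1
```

```bash
python3 -c "
from h import *
print(go((.6361,-.036,.0155),.0148))"
```

```text
(array([-0.0003,  0.0002,  0.0435]), array([-0.002, -0.001,  0.   ]))
```

Scaled: 0.044 m / 0.75 = 0.0587, 0.043 m / 0.75 = 0.0573.

step_hand(
  offsets=[
    {"z":0.04, "finger_gap":0.3},
    {"z":0.0573, "finger_gap":0.3},
    {"z":0.0587, "finger_gap":0.3},
    {"z":0.0587, "finger_gap":0.3},
    {"z":0.0587, "finger_gap":0.3},
  ],
)

```text
time: 18.5
eef_pos: [0.6376, -0.0361, 0.0163]
tcp_rot: [0.702, 0.712, 0.0, 0.001]
contact_force: [0.4, 0.2, -0.6]
opening: 0.524
finger_force: 41.0
```

step_hand(
  offsets=[
    {"z":0.0013, "finger_gap":0.3},
    {"z":0.0013, "finger_gap":0.3},
  ],
)

```text
time: 18.75
eef_pos: [0.6371, -0.0361, 0.0146]
tcp_rot: [0.702, 0.712, 0.0, 0.0]
contact_force: [-1.2, -0.5, 1.4]
opening: 0.524
finger_force: 41.1
```

step_hand(
  offsets=[
    {"z":0.0013, "finger_gap":0.3},
    {"z":0.0013, "finger_gap":0.3},
  ],
)

```text
time: 19.0
eef_pos: [0.6372, -0.0361, 0.0146]
tcp_rot: [0.702, 0.712, -0.0, -0.0]
contact_force: [-4.0, 0.4, 5.0]
opening: 0.521
finger_force: 41.8
```

Contact made. I'm releasing blue and moving on to black.

Scaled: -0.08 m / 0.75 = -0.1067, -0.03 m / 0.75 = -0.04.

step_hand(
  offsets=[
    {"finger_gap":0.85},
    {"finger_gap":0.85},
    {"finger_gap":0.85},
    {"z":-0.04, "finger_gap":1},
    {"z":-0.1067, "finger_gap":1},
    {"z":-0.1067, "finger_gap":1},
    {"z":-0.1067, "finger_gap":1},
  ],
)

```text
time: 19.88
eef_pos: [0.6366, -0.036, 0.0928]
tcp_rot: [0.702, 0.712, -0.0, -0.0]
contact_force: [-0.4, -0.6, 0.5]
opening: 1.002
finger_force: 0.0
```

```bash
python3 -c "
from h import *
print(go((.4415,-.0763,.09),-.1495))"
```

```text
(array([-0.0374, -0.1956,  0.003 ]), array([-0.001, -0.   ,  0.164]))
```

Scaled: -0.196 m / 0.75 = -0.2613, -0.037 m / 0.75 = -0.0493, 0.164 rad / 3.1416 = 0.0522.

step_hand(
  offsets=[
    {"x":-0.0493, "y":-0.2613, "z":0.004, "drz":0.0522, "finger_gap":1},
    {"x":-0.0493, "y":-0.2613, "z":0.004, "drz":0.0522, "finger_gap":1},
    {"x":-0.0493, "y":-0.2613, "z":0.004, "drz":0.0522, "finger_gap":1},
    {"x":-0.0493, "y":-0.2613, "z":0.004, "drz":0.0522, "finger_gap":1},
    {"x":-0.0493, "y":-0.2613, "z":0.004, "drz":0.0522, "finger_gap":1},
    {"x":-0.0493, "y":-0.2613, "z":0.004, "drz":0.0522, "finger_gap":1},
  ],
)

```text
time: 20.62
eef_pos: [0.443, -0.0763, 0.0906]
tcp_rot: [0.758, 0.653, 0.0, 0.0]
contact_force: [0.6, -0.6, 0.4]
opening: 1.0
finger_force: 0.0
```

```bash
python3 - <<'E'
from h import *
r=ctrl.read_camera('wrist'); cv2.imwrite('pics/w5.png',r['pixels'][:,:,::-1])
print(go((.4415,-.0763,.019),-.1495))
E
```

```text
(array([-0.0003, -0.0016,  0.0716]), array([0.001, 0.   , 0.001]))
```

View pics/w5.png

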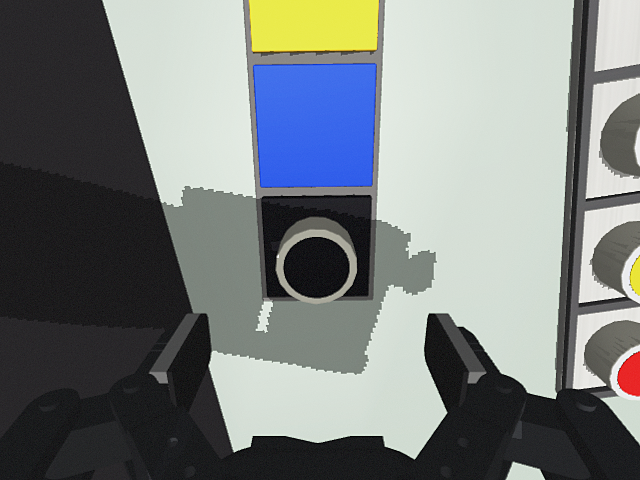

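The black cap at (316,265) is centred between the fingers. Blue, yellow and red stand in the curing pockets at the right edge.

Scaled: 0.071 m / 0.75 = 0.0947, 0.068 m / 0.75 = 0.0907.

step_hand(
  offsets=[
    {"z":0.0533, "finger_gap":1},
    {"z":0.0907, "finger_gap":1},
    {"z":0.0947, "finger_gap":1},
    {"z":0.0947, "finger_gap":1},
  ],
)

```text
time: 21.18
eef_pos: [0.4425, -0.0761, 0.0197]
tcp_rot: [0.758, 0.653, 0.0, 0.0]
contact_force: [0.2, 0.2, -0.1]
opening: 0.999
finger_force: 0.0
```

```bash
python3 -c "
from h import *
print(go((.4415,-.0763,.019),-.1495))"
```

```text
(array([-0.0003, -0.001 ,  0.0007]), array([ 0.001, -0.   ,  0.001]))
```

Scaled: -0.08 m / 0.75 = -0.1067, -0.03 m / 0.75 = -0.04.

step_hand(
  offsets=[
    {"finger_gap":0.3},
    {"finger_gap":0.3},
    {"finger_gap":0.3},
    {"finger_gap":0.3},
    {"finger_gap":0.3},
    {"z":-0.04, "finger_gap":0.3},
    {"z":-0.1067, "finger_gap":0.3},
    {"z":-0.1067, "finger_gap":0.3},
    {"z":-0.1067, "finger_gap":0.3},
  ],
)

```text
time: 22.3
eef_pos: [0.4409, -0.0757, 0.0986]
tcp_rot: [0.758, 0.653, -0.0, -0.0]
contact_force: [-0.5, 0.1, -0.2]
opening: 0.524
finger_force: 41.1
```

```bash
python3 -c "
from h import *
print(go((.6351,.0355,.06),.0148))"
```

```text
(array([0.1388, 0.1756, 0.0385]), array([-0.001, -0.   , -0.164]))
```

Scaled: 0.176 m / 0.75 = 0.2347, 0.139 m / 0.75 = 0.1853, -0.164 rad / 3.1416 = -0.0522.

step_hand(
  offsets=[
    {"x":0.1853, "y":0.2347, "drz":-0.0522, "finger_gap":0.3},
    {"x":0.1853, "y":0.2347, "drz":-0.0522, "finger_gap":0.3},
    {"x":0.1853, "y":0.2347, "drz":-0.0522, "finger_gap":0.3},
    {"x":0.1853, "y":0.2347, "drz":-0.0522, "finger_gap":0.3},
    {"x":0.1853, "y":0.2347, "drz":-0.0522, "finger_gap":0.3},
    {"x":0.1853, "y":0.2347, "z":0.0533, "drz":-0.0522, "finger_gap":0.3},
    {"x":0.1853, "y":0.2347, "z":0.0533, "drz":-0.0522, "finger_gap":0.3},
    {"x":0.1853, "y":0.2347, "z":0.0533, "drz":-0.0522, "finger_gap":0.3},
  ],
)

```text
time: 23.3
eef_pos: [0.6353, 0.035, 0.0589]
tcp_rot: [0.702, 0.712, -0.001, -0.001]
contact_force: [-0.3, -0.1, -0.0]
opening: 0.524
finger_force: 41.2
```

```bash
python3 -c "
from h import *
print(go((.6351,.0355,.0155),.0148))"
```

```text
(array([ 0.0005, -0.0001,  0.0434]), array([-0.002, -0.   , -0.   ]))
```

Scaled: 0.044 m / 0.75 = 0.0587, 0.043 m / 0.75 = 0.0573.

step_hand(
  offsets=[
    {"z":0.04, "finger_gap":0.3},
    {"z":0.0573, "finger_gap":0.3},
    {"z":0.0587, "finger_gap":0.3},
    {"z":0.0587, "finger_gap":0.3},
    {"z":0.0587, "finger_gap":0.3},
  ],
)

```text
time: 23.92
eef_pos: [0.6368, 0.0353, 0.0162]
tcp_rot: [0.702, 0.712, 0.0, 0.0]
contact_force: [0.2, -0.2, -0.1]
opening: 0.524
finger_force: 41.1
```

step_hand(
  offsets=[
    {"z":0.0013, "finger_gap":0.3},
    {"z":0.0013, "finger_gap":0.3},
  ],
)

```text
time: 24.18
eef_pos: [0.6363, 0.0354, 0.0145]
tcp_rot: [0.702, 0.712, 0.0, 0.0]
contact_force: [0.6, 0.7, -0.1]
opening: 0.52
finger_force: 41.2
```

step_hand(
  offsets=[
    {"z":0.0013, "finger_gap":0.3},
    {"z":0.0013, "finger_gap":0.3},
  ],
)

```text
time: 24.42
eef_pos: [0.6364, 0.0354, 0.0145]
tcp_rot: [0.702, 0.712, -0.0, -0.0]
contact_force: [-2.1, 0.1, 6.9]
opening: 0.527
finger_force: 41.9
```

Contact. I'm releasing black, rising, and backing off toward the robot at height for a clear final view.

Scaled: -0.15 m / 0.75 = -0.2, -0.14 m / 0.75 = -0.1867.

step_hand(
  offsets=[
    {"finger_gap":0.85},
    {"finger_gap":0.85},
    {"finger_gap":0.85},
    {"z":-0.04, "finger_gap":1},
    {"z":-0.1067, "finger_gap":1},
    {"z":-0.1867, "finger_gap":1},
    {"y":-0.2, "z":-0.1867, "finger_gap":1},
    {"y":-0.2, "z":-0.1867, "finger_gap":1},
    {"y":-0.2, "z":-0.1867, "finger_gap":1},
    {"y":-0.2, "z":-0.1867, "finger_gap":1},
  ],
)

```text
time: 25.68
eef_pos: [0.4848, 0.0333, 0.153]
tcp_rot: [0.702, 0.712, -0.0, -0.0]
contact_force: [0.6, 0.1, -0.7]
opening: 0.997
finger_force: 0.0
```

```bash
python3 - <<'E'
from h import *
T=dict(red=(.6383,-.18),yellow=(.6373,-.108),blue=(.6361,-.036),black=(.6351,.0355))
for c in ('top','scene'):
    r=ctrl.read_camera(c); cv2.imwrite(f'pics/{c}9.png',r['pixels'][:,:,::-1])
    for n,p in T.items():
        x=holes(r,n,p,.034); print(c,n,x and (np.round(x[0][0],1),np.round((x[1][:2]-p)*1000,1)))
E
```

```text
top red (np.float64(0.7), array([-0.4, -1.4]))
top yellow (np.float64(1.2), array([ 0.1, -2.5]))
top blue (np.float64(0.6), array([-0.4,  1.2]))
top black (np.float64(0.3), array([-0.1, -0.5]))
scene red (np.float64(0.3), array([-0.7,  0.1]))
scene yellow (np.float64(0.3), array([ 0.2, -0.8]))
scene blue (np.float64(0.8), array([0.1, 2.4]))
scene black (np.float64(0.4), array([0.7, 0.7]))
```

View pics/scene9.png

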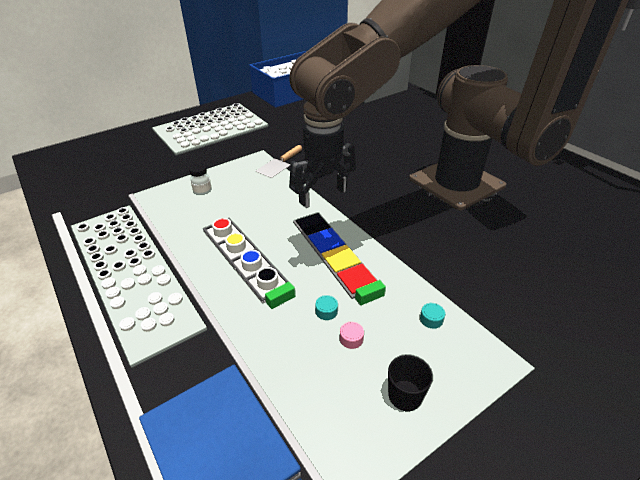

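All four caps stand flat in their pockets: black (267,276) by the green block, then blue (251,258), yellow (235,241) and red (222,226). Each is within 3 mm of its pocket centre. The jar, cup and spatula have not moved, and the gripper is clear.

```bash
python3 -c "
from plant import ctrl
print(ctrl.sign_off())"
```

```text
the job is handed in; nothing more can be done
None
```

The job is handed in: all four caps are in the curing rack in reverse order (black next to the green block, then blue, yellow, red), each within 3 mm of its pocket centre on the last camera check, with the jar, cup and spatula untouched; no verdict came back at hand-in.

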